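# Snap the full drill-bit case shut

### The job

The short drill-bit case is full again: press its hinged cover down until the catch snaps and holds it fully shut. The long case beside it is still in use, so leave its cover standing open as it is.

Things in the scene. Friction and masses are not known exactly. Their poses are not given: they have to be found in the camera images.
- short_case: the shorter of two grey plastic drill-bit cases, fixed on a plywood board 45 mm above the table: 90 mm deep (its x), 60 mm wide (its y), 36 mm high without cover. Origin: centre of the underside; z up; x points from the front (catch) to the back (hinge). Hinge line along y at x = +45, z = +36 mm. Shut, the cover's top lies at z = 41.5 mm; at the start the cover stands ajar, its front edge raised
- short_case_cover (a joint): short case's cover, a 5 mm plate as wide as the case, 94 mm from hinge to front edge (catch tongue mid-edge to 100 mm). Opening angle, rad: 0 = shut, 0.45 to 0.9 at the start, limit 1.3; stays where it is left. From 0.12 rad the catch resists, about 5 N at the front edge (more nearer the hinge), and springs it back; below 0.03 it pulls the cover home and holds it
- long_case: the longer case, of the same make: 90 mm deep (x), 140 mm wide (y), 36 mm high, hinged and fixed in the same way, its cover also standing ajar. Origin: centre of the underside
- long_case_edge (a point): middle of the front edge of the long case's open cover, on its upper face, 90 mm from the hinge

How it is judged:
By the outcome, as a careful person would: the job done as asked, in the order asked, and still so for the second after the job is handed in, with the robot touching nothing.
It also fails if it takes over 22 s, if anything falls off the work surface, if the arm or the gripper's body presses on something with over 40 N, if the wrist force passes 120 N, or if a joint passes its speed limit or range.

### The arm

A 7-joint arm with a two-finger parallel gripper is mounted at the origin on the work surface; the furniture and walls round the work are solid. World frame = base frame: x ahead of the robot, y to its left, z up, the work surface at z = 0. Lengths are in mm, angles in rad, forces in N, time in s.
With the tool pointing down it reaches from about 400 to 875 mm from the base axis. Payload 4.4 kg.
Tool frame: the origin (TCP) lies on the centre line of the jaws, within the pads' length; the fingertips stand 11 mm ahead of it and the grasp point (between the pads) lies 8 mm behind it (ctrl.tips_ahead is the distance from the TCP to the fingertips, in mm); z points along the fingers, y is the line along which they close (so a half turn about z gives the same grasp; the last joint's range is limited). The gripper opens to 85 mm and grips with 20 to 120 N. Pads are 22 mm wide; open, the fingers measure 114 mm over their backs; the gripper's body (76 mm by 85 mm) begins 54 mm behind the grasp point. The pads swing forward as they close: fully open they stand 13 mm farther back than shut.
Start: joints at [1.114, 0.628, 0.038, 1.517, -0.027, 0.996, -0.02], TCP at [247.631, -600.996, 242.313] pointing down, gripper open.
Joint ranges: [-3.06, 3.06], [-0.37, 2.12], [-1.25, 1.32], [0.18, 2.47], [-1.1, 4.24], [0.23, 1.98], [-2.94, 2.94]. Speed limits (rad/s): [2.57, 2.57, 3.14, 3.14, 3.14, 3.14, 3.14].

### API

Orientations are given as [roll, pitch, yaw] about the fixed x, y, z axes, in that order (R = Rz(yaw) Ry(pitch) Rx(roll)).
In Python, from cell import ctrl, eyes, job gives the robot as it stands. The module is installed in compiled form; this text tells all that it offers.
- The arm moves only by the tool carry_out, never from a script. Its argument "moves" is a list of rows, each an object of numbers: "tx", "ty", "tz": the shift along the tool's x, y, z as a fraction of full scale; "twist": the turn about the tool's z as a fraction of full scale; "fingers": the opening, from 0 (shut) to 1 (fully open). In form: [{"tx": .., "ty": .., "tz": .., "twist": .., "fingers": ..}, ...]. A call has 1 to 12 rows; each row shifts and turns the commanded pose from where the row before left it, along the tool's axes as they then stand; what a row does not reach is not made up. Full scale, the value 1, is 0.3 m for a shift and pi rad for a turn. A row lasts 1/8 s, in which the tool goes at most 62.5 mm and 10.7 degrees, less where a joint would pass 70% of its speed; a pose out of reach is approached as far as the arm can. A call with a number of a shift or a turn outside -1 to 1 is refused whole. A call with a gripper value outside its range is refused whole. The fingers move at their own pace and stop on an object; the grip force is fixed at half the most. Time passes only in rows, so rows that do not move let the fingers close. It gives the time, the measured TCP pose, the force, the opening and the grip force at its end, in the units of the state.
- ctrl.read_state(): the state, without advancing time (a new reading comes with each control period).
- eyes.get_image(name): name is "scene" or "top"; returns a dict with "color" (480x640x3 uint8, blue, green, red), "fovy" (degrees; the focal length in pixels is half the picture's height over the tangent of half this angle, whatever the lens; pixels are square), "cx", "cy" (the principal point, pixels), "k1" (the pictures are not rectified: a ray, as slopes to the right and down, at radius r is drawn at 1 + k1 r^2 times it, then the intrinsics apply), "world_from_camera" (4x4, takes a point from camera to world coordinates). Camera axes: x right, y up, looking along -z (the intrinsics and any distortion apply to the point x, -y, -z); pixel columns grow to the right and rows downward; lengths in mm; the calibration is good to about 2 mm. A picture is of the moment at which its call begins. There is no depth.
- job.finish_job(): hands the job in; it is judged then, once.
The state is a dict: "clock": time; "qpos": joint angles; "qd": joint speeds; "tau": joint torques, N m; "eef_pos": TCP position; "tool_rot": TCP orientation; "force": force on the tool from outside, world axes, zero at the start; "torque": the same for the moment, N m; "width": finger opening in mm; "gripper_force": force on a finger pad.
Only numpy, scipy, OpenCV 4.12 (cv2) and the standard library are available. Lean on these libraries where they do the work, as an engineer would, in place of code of your own. Each camera call takes 0.05 s, during which the arm holds its last target. There are 200 camera calls.

## Working session

There is one attempt and no reset: what is moved stays moved. The work goes in short steps, Python scripts to look and compute and a tool call to move; the robot and the scene stay as the last step left them, time stands still between calls to the robot, and variables do not carry over. Pictures are saved under pics/ and viewed, at most 10 in all, crops included, and the job is handed in when it is done.

Besides the shell and the picture viewer there is one more tool, called as a command line: name --argument value ..., lists and objects as JSON in quotes. carry_out: Moves the arm, as the interface text tells. Its arguments: {"type":"object","properties":{"moves":{"type":"array","items":{"type":"object","properties":{"tx":{"type":"number","minimum":-1,"maximum":1},"ty":{"type":"number","minimum":-1,"maximum":1},"tz":{"type":"number","minimum":-1,"maximum":1},"twist":{"type":"number","minimum":-1,"maximum":1},"fingers":{"type":"number"}}}}},"required":["moves"]}

```bash
mkdir -p pics; cat > h.py <<'E'
import numpy as np, cv2
from cell import ctrl, eyes, job
def shot(n,f):
    im=eyes.get_image(n); cv2.imwrite('pics/'+f,im['color']); return im
def K(im):
    f=240/np.tan(np.radians(im['fovy'])/2); return f
def ray(im,u,v):
    f=K(im); d=np.array([(u-im['cx'])/f,(v-im['cy'])/f]); p=d.copy()
    for _ in range(20): p=d/(1+im['k1']*(p@p))
    T=np.array(im['world_from_camera']); r=T[:3,:3]@np.array([p[0],-p[1],-1]); return T[:3,3],r/np.linalg.norm(r)
def plane(im,u,v,z):
    o,r=ray(im,u,v); return o+r*(z-o[2])/r[2]
def tri(a,pa,b,pb):
    o1,r1=ray(a,*pa);o2,r2=ray(b,*pb)
    s=np.linalg.lstsq(np.c_[r1,-r2],o2-o1,rcond=None)[0]
    x,y=o1+r1*s[0],o2+r2*s[1]; return (x+y)/2,np.linalg.norm(x-y)
E
python3 - <<'E'
from h import *
import pickle
a=shot('scene','s1.png');b=shot('top','t1.png')
pickle.dump((a,b),open('im.pkl','wb'))
s=ctrl.read_state();print(s['clock'],s['eef_pos'],s['tool_rot'],s['width'],ctrl.tips_ahead)
for i in(a,b):print(i['fovy'],i['k1'],np.round(i['world_from_camera'],2).tolist())
E
```

```text
0.1 [ 247.42656342 -600.47956767  241.48988597] [-3.13988078e+00  1.78136245e-05  3.90777925e-01] 85.07786153998995 11.0
45.22674751918076 -0.13474755417074114 [[0.72, 0.47, -0.51, 72.56], [-0.69, 0.47, -0.55, -524.33], [-0.02, 0.75, 0.66, 661.14], [0.0, 0.0, 0.0, 1.0]]
47.13853813253749 -0.00713686811472326 [[0.01, 0.99, -0.13, 378.31], [-1.0, 0.01, 0.03, -48.53], [0.03, 0.13, 0.99, 962.57], [0.0, 0.0, 0.0, 1.0]]
```

View pics/s1.png

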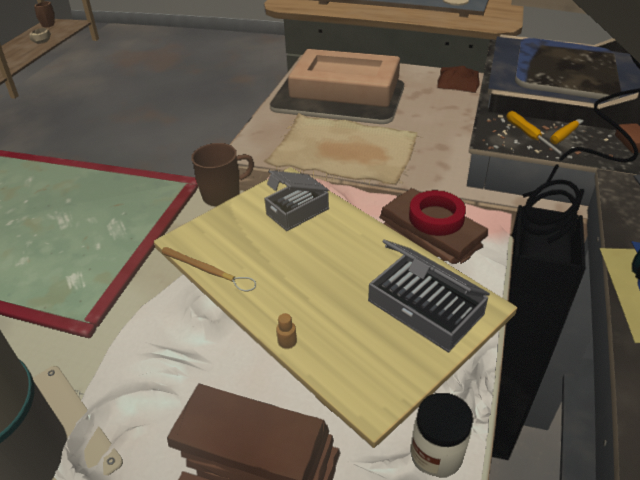

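View pics/t1.png

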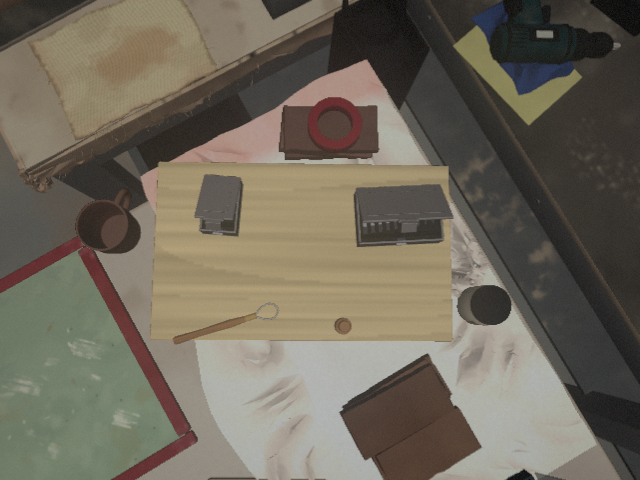

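The short case is at scene (297,200) and top (219,205). The long case is at scene (428,295) and top (402,215). Next I'll zoom in on the short case in both views.

```bash
python3 - <<'E'
import cv2,numpy as np
a=cv2.imread('pics/s1.png')[160:240,250:345];b=cv2.imread('pics/t1.png')[165:245,180:260]
f=lambda i,c:cv2.resize(np.clip(i*1.8,0,255).astype('uint8'),c,interpolation=cv2.INTER_CUBIC)
cv2.imwrite('pics/c1.png',np.hstack([f(a,(399,336)),f(b,(400,400))[:336]]) if 0 else np.hstack([f(a,(400,337)),f(b,(337,337))]))
E
```

```text
(no output)
```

View pics/c1.png

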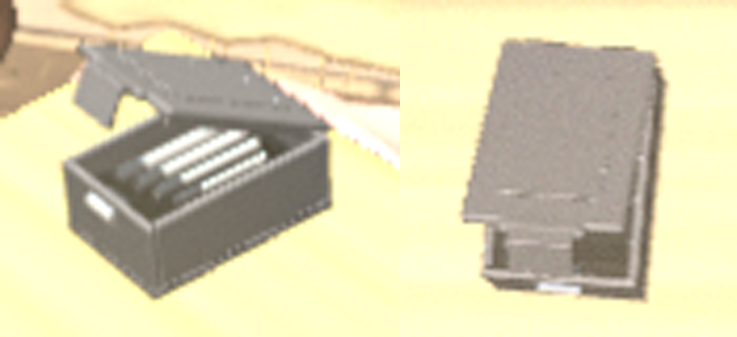

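The left crop shows the front face with its catch, and the cover ajar with its front-left corner at (82,47). The right crop shows the cover's front edge from (463,218) to (635,230) and the case's front rim from (487,275) to (640,283).

```bash
python3 - <<'E'
from h import *
import pickle
a,b=pickle.load(open('im.pkl','rb'))
k=4.2125
S=lambda u,v:(250+u/4.21-.4,160+v/4.21-.4)
T=lambda u,v:(180+(u-400)/k-.4,165+v/k-.4)
for n,p,q in [('cover front +y',(82,47),(463,218)),('rim front -y',(155,220),(640,280)),('rim front +y',(65,162),(487,275)),('base front -y',(155,297),(645,298)),('hinge -y',(335,128),(656,52)),('cover back +y?',(240,60),(503,40))]:
    x,e=tri(a,S(*p),b,T(*q)); print(n,np.round(x,1),round(e,1))
    
for n,q,z in [('rimF-y',(640,280),81),('rimF+y',(487,275),81),('hinge-y',(656,52),86),('hinge+y',(503,40),86)]:
    print(n,np.round(plane(b,*T(*q),z),1))
for n,q,z in [('baseF-y',(155,297),45),('rimF-y',(155,220),81),('rimF+y',(65,162),81),('baseB-y',(330,207),45)]:
    print('scene',n,np.round(plane(a,*S(*q),z),1))
print('long edge', [np.round(plane(b,u,v,120),0) for u,v in ((357,219),(452,218))])
E
```

```text
cover front +y [521.2 111.5 127.7] 2.4
rim front -y [504.7  52.   85.4] 1.1
rim front +y [507.  110.9  80. ] 1.7
base front -y [503.1  54.3  46.5] 1.0
hinge -y [594.6  48.2  83. ] 1.8
cover back +y? [597.5 107.3  85.4] 0.7
rimF-y [504.9  52.8  81. ]
rimF+y [506.1 111.2  81. ]
hinge-y [593.1  48.4  86. ]
hinge+y [597.  107.4  86. ]
scene baseF-y [504.5  55.4  45. ]
scene rimF-y [508.5  56.1  81. ]
scene rimF+y [506.9 109.3  81. ]
scene baseB-y [591.5  47.9  45. ]
long edge [array([ 520., -138.,  120.]), array([ 524., -287.,  120.])]
```

carry_out --moves '[{"tx": 0.07, "ty": -0.07, "fingers": 0}, {"tx": 0.14, "ty": -0.14, "fingers": 0}, {"tx": 0.14, "ty": -0.14, "fingers": 0}, {"tx": 0.14, "ty": -0.14, "fingers": 0}, {"tx": 0.14, "ty": -0.14, "fingers": 0}, {"tx": 0.14, "ty": -0.14, "fingers": 0}, {"tx": 0.14, "ty": -0.14, "fingers": 0}, {"tx": 0.14, "ty": -0.14, "fingers": 0}, {"tx": 0.14, "ty": -0.14, "fingers": 0}, {"tx": 0.14, "ty": -0.14, "fingers": 0}, {"tx": 0.14, "ty": -0.14, "fingers": 0}, {"tx": 0.14, "ty": -0.14, "fingers": 0}]'

```text
validation failed for argument at $.mo...
```

carry_out --moves '[{"tx": 0.07, "ty": -0.07, "tz": 0.0, "twist": 0.0, "fingers": 0.0}]'

```text
clock: 0.22
eef_pos: [257.2, -574.8, 241.5]
tool_rot: [3.141, 0.002, 0.387]
force: [0.4, 0.8, 0.5]
width: 70.0
gripper_force: 0.0
```

A row with all five fields is accepted, so I'll send full rows from here on.

carry_out --moves '[{"tx": 0.14, "ty": -0.14, "tz": 0.0, "twist": 0.0, "fingers": 0.0}, {"tx": 0.14, "ty": -0.14, "tz": 0.0, "twist": 0.0, "fingers": 0.0}, {"tx": 0.14, "ty": -0.14, "tz": 0.0, "twist": 0.0, "fingers": 0.0}, {"tx": 0.14, "ty": -0.14, "tz": 0.0, "twist": 0.0, "fingers": 0.0}, {"tx": 0.14, "ty": -0.14, "tz": 0.0, "twist": 0.0, "fingers": 0.0}, {"tx": 0.14, "ty": -0.14, "tz": 0.0, "twist": 0.0, "fingers": 0.0}, {"tx": 0.14, "ty": -0.14, "tz": 0.0, "twist": 0.0, "fingers": 0.0}, {"tx": 0.14, "ty": -0.14, "tz": 0.0, "twist": 0.0, "fingers": 0.0}, {"tx": 0.14, "ty": -0.14, "tz": 0.0, "twist": 0.0, "fingers": 0.0}]'

```text
clock: 1.35
eef_pos: [465.0, -78.3, 242.3]
tool_rot: [3.141, -0.0, 0.391]
force: [1.8, 0.7, -0.3]
width: -0.1
gripper_force: 0.0
```

carry_out --moves '[{"tx": 0.13, "ty": -0.13, "tz": 0.0, "twist": 0.0, "fingers": 0.0}, {"tx": 0.13, "ty": -0.13, "tz": 0.0, "twist": 0.0, "fingers": 0.0}, {"tx": 0.12, "ty": -0.11, "tz": 0.0, "twist": 0.0, "fingers": 0.0}, {"tx": 0.0, "ty": 0.0, "tz": 0.1, "twist": 0.0, "fingers": 0.0}, {"tx": 0.0, "ty": 0.0, "tz": 0.0, "twist": 0.0, "fingers": 0.0}]'

```text
clock: 1.98
eef_pos: [525.7, 66.0, 210.4]
tool_rot: [-3.141, 0.006, 0.392]
force: [-0.3, -0.5, -0.1]
width: 0.3
gripper_force: 0.0
```

```bash
python3 - <<'E'
from h import *
a=shot('scene','s2.png');b=shot('top','t2.png')
c=cv2.resize(a['color'][100:260,220:420],(400,320),interpolation=2);d=cv2.resize(b['color'][120:280,130:330],(400,320),interpolation=2)
cv2.imwrite('pics/c2.png',np.hstack([c,d]))
s=ctrl.read_state();print(s['eef_pos'],s['force'])
E
```

```text
[527.43810431  65.20576292 212.44944492] [0.29248441 0.18968459 0.26160603]
```

View pics/c2.png

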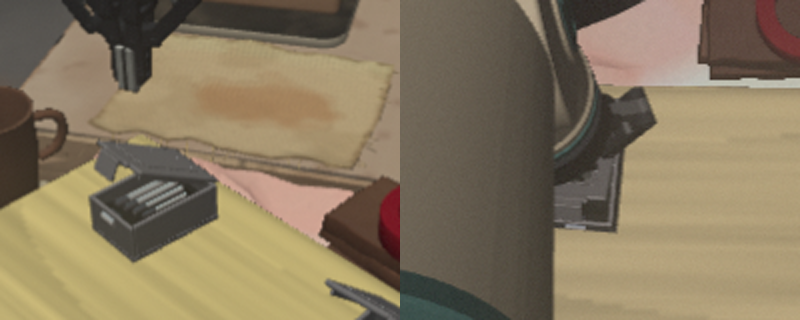

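The crop shows the closed fingers standing clear above the cover, with their tips at scene (285,142). I'll shift a little and descend.

carry_out --moves '[{"tx": 0.045, "ty": -0.035, "tz": 0.05, "twist": 0.0, "fingers": 0.0}, {"tx": 0.0, "ty": 0.0, "tz": 0.08, "twist": 0.0, "fingers": 0.0}, {"tx": 0.0, "ty": 0.0, "tz": 0.06, "twist": 0.0, "fingers": 0.0}, {"tx": 0.0, "ty": 0.0, "tz": 0.05, "twist": 0.0, "fingers": 0.0}, {"tx": 0.0, "ty": 0.0, "tz": 0.04, "twist": 0.0, "fingers": 0.0}, {"tx": 0.0, "ty": 0.0, "tz": 0.0, "twist": 0.0, "fingers": 0.0}]'

```text
clock: 2.82
eef_pos: [535.8, 80.8, 127.5]
tool_rot: [-3.141, 0.001, 0.391]
force: [-0.9, 0.0, -0.1]
width: -0.2
gripper_force: 0.0
```

carry_out --moves '[{"tx": 0.0, "ty": 0.0, "tz": 0.03, "twist": 0.0, "fingers": 0.0}, {"tx": 0.0, "ty": 0.0, "tz": 0.03, "twist": 0.0, "fingers": 0.0}, {"tx": 0.0, "ty": 0.0, "tz": 0.02, "twist": 0.0, "fingers": 0.0}, {"tx": 0.0, "ty": 0.0, "tz": 0.0, "twist": 0.0, "fingers": 0.0}]'

```text
clock: 3.32
eef_pos: [535.7, 80.8, 104.0]
tool_rot: [-3.141, 0.001, 0.391]
force: [-0.8, 1.1, 2.3]
width: 0.2
gripper_force: 1.0
```

carry_out --moves '[{"tx": 0.0, "ty": 0.0, "tz": 0.014, "twist": 0.0, "fingers": 0.0}, {"tx": 0.0, "ty": 0.0, "tz": 0.007, "twist": 0.0, "fingers": 0.0}, {"tx": 0.0, "ty": 0.0, "tz": 0.0, "twist": 0.0, "fingers": 0.0}]'

```text
clock: 3.7
eef_pos: [536.5, 80.7, 97.9]
tool_rot: [3.141, -0.0, 0.391]
force: [-0.4, 0.3, 0.1]
width: 0.0
gripper_force: 0.0
```

carry_out --moves '[{"tx": 0.0, "ty": 0.0, "tz": 0.008, "twist": 0.0, "fingers": 0.0}, {"tx": 0.0, "ty": 0.0, "tz": 0.006, "twist": 0.0, "fingers": 0.0}, {"tx": 0.0, "ty": 0.0, "tz": 0.0, "twist": 0.0, "fingers": 0.0}]'

```text
clock: 4.08
eef_pos: [536.7, 80.8, 97.2]
tool_rot: [3.141, -0.002, 0.39]
force: [-6.4, -0.6, 30.3]
width: 0.3
gripper_force: 15.2
```

The cover now resists firmly at about 30 N, at the shut height. I'll retract and check by picture.

carry_out --moves '[{"tx": 0.0, "ty": 0.0, "tz": -0.05, "twist": 0.0, "fingers": 0.0}, {"tx": 0.0, "ty": 0.0, "tz": -0.15, "twist": 0.0, "fingers": 0.0}, {"tx": 0.0, "ty": 0.0, "tz": -0.18, "twist": 0.0, "fingers": 0.0}, {"tx": 0.0, "ty": 0.0, "tz": -0.1, "twist": 0.0, "fingers": 0.0}, {"tx": 0.0, "ty": 0.0, "tz": 0.0, "twist": 0.0, "fingers": 0.0}]'

```text
clock: 4.7
eef_pos: [538.0, 81.1, 240.4]
tool_rot: [3.14, -0.006, 0.391]
force: [-0.5, -0.2, -0.5]
width: -0.5
gripper_force: 0.0
```

```bash
python3 - <<'E'
from h import *
a=shot('scene','s3.png')
cv2.imwrite('pics/c3.png',cv2.resize(a['color'][150:360,220:520],(800,560),interpolation=2))
s=ctrl.read_state();print(s['eef_pos'],s['force'])
E
```

```text
[536.71294755  80.80479066 238.65250081] [-0.52782466  0.68119862 -0.70580661]
```

View pics/c3.png

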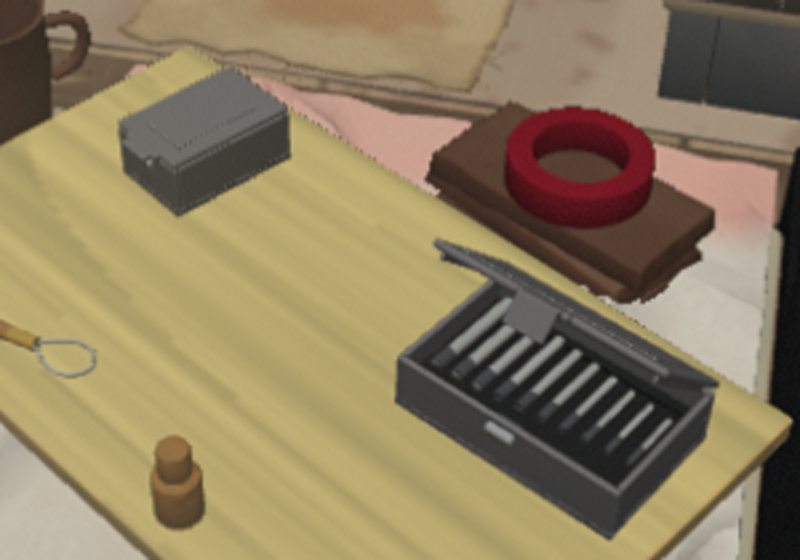

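The short case's cover lies flush and shut, with the catch at crop (150,160). The long case's cover at crop (570,310) is still open, and the arm is clear of both.

```bash
python3 -c "
from cell import job
print(job.finish_job())"
```

```text
the job is handed in; nothing more can be done
None
```

The short case's cover is pressed down and latched shut, the long case's cover still stands open as it was, and the job was handed in at about 4.8 s of the 22 s allowed.

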